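# Prove a taper shank in the bench sleeve and drift it loose

## Robot

A 7-joint arm with a two-finger parallel gripper is mounted at the origin on the work surface. World frame = base frame: x ahead of the robot, y to its left, z up, the work surface at z = 0. Lengths are in m, angles in rad, forces in N, time in s.
With the tool pointing down it reaches from about 0.4 to 0.85 m from the base axis. Payload 10.4 kg.
Tool frame: the origin (TCP) lies midway between the tips of the shut fingers; the grasp point (between the pads) lies 19 mm behind it; z points along the fingers, y is the line along which they close (so a half turn about z gives the same grasp; the last joint's range is limited). The gripper opens to 85 mm and grips with 20 to 120 N. Pads are 22 mm wide; open, the fingers measure 114 mm over their backs; the gripper's body (76 mm by 85 mm) begins 54 mm behind the grasp point. The pads swing forward as they close: fully open they stand 13 mm farther back than shut.
Start: joints at [1.293, 0.332, -0.065, 1.46, 0.022, 1.35, -0.088], TCP at [0.158, -0.605, 0.231] pointing down, gripper open.
Joint ranges: [-2.6, 2.6], [-0.5, 2.12], [-1.47, 1.34], [0.16, 2.42], [-1.27, 4.41], [0.06, 2.06], [-2.6, 2.6]. Speed limits (rad/s): [2.22, 2.22, 2.79, 2.79, 3.14, 3.14, 3.14].

## Interface

Orientations are given as a unit quaternion [x, y, z, w].
In Python, from workcell import get_obs, camera, camera_params, hand_in gives the robot as it stands.
- The arm moves only by the tool carry_out, never from a script. Its argument "commands" is a list that holds one entry, the list of rows, each a list of 6 numbers: the shift along the tool's x, y, z in units of 40 mm (1.0 is 40 mm), then the turn, a rotation vector about the tool's x, y, z in units of 6 degrees (1.0 is 6 degrees). In form: [[[x, y, z, ax, ay, az], ...]]. A call has 1 to 20 rows; each row shifts and turns the commanded pose from where the row before left it, along the tool's axes as they then stand; what a row does not reach is not made up. A row lasts 1/12 s, in which the tool goes at most 41.7 mm and 7.16 degrees, less where a joint would pass 70% of its speed; a pose out of reach is approached as far as the arm can. A call is refused whole if a number of a shift passes 1 or a number of a turn 1, either way. A call with a gripper value outside its range is refused whole. "hand" is the closure, from -1 (fully open) to 1 (shut), set as the call begins (left out, the last holds). The fingers move at their own pace and stop on an object; "force" is the grip in N (left out, the last holds). Time passes only in rows, so rows that do not move let the fingers close. It gives the time, the measured TCP pose, the force, the opening and the grip force at its end, in the units of the state.
- get_obs(): the state, without advancing time (a new reading comes with each control period).
- camera(name): name is "scene" or "top" or "wrist"; returns the picture (480x640x3 uint8, red, green, blue); there is no depth.
- camera_params(name): a dict with "mtx" (3x3 intrinsics, pixels), "k1" (the pictures are not rectified: a ray, as slopes to the right and down, at radius r is drawn at 1 + k1 r^2 times it, then the intrinsics apply), "R" (3x3) and "t" (3): a world point X has camera coordinates R X + t. Camera axes: x right, y down, z forward; pixel columns grow to the right and rows downward; lengths in m; the calibration is good to about 2 mm. A picture is of the moment at which its call begins: read the wrist's pose just before it. camera_params takes no time and is no camera call; for the wrist camera it gives the pose at the moment of the call.
- hand_in(): hands the job in; it is judged then, once.
The state is a dict: "clock": time; "joint_pos": joint angles; "joint_velocities": joint speeds; "tau": joint torques, N m; "position": TCP position; "ee_rot": TCP orientation; "ft_force": force on the tool from outside, world axes, zero at the start; "torque": the same for the moment, N m; "grip_width": opening from 0.0 (shut) to 1.0 (fully open); "grasp_force": force on a finger pad.
Only numpy, scipy, OpenCV 4.12 (cv2) and the standard library are available. Lean on these libraries where they do the work, as an engineer would, in place of code of your own. Each camera call takes 0.05 s, during which the arm holds its last target. There are 200 camera calls.

## Task

Take the arbor with the flat-sided head from the wooden rack and stand its taper shank in the steel bench sleeve with the flats well across the cross slot (more than half a right angle off), then twist it while pressing so that the tang drops into the slot and the flange goes fully home, and let go. Without touching the arbor again, drive the wedge-shaped drift, from the side with the flared cheeks, along the slot until it forces the shank loose and holds the flange clearly up off the sleeve; leave the drift in there. Leave everything else on the bench alone.

Things in the scene. Friction and masses are not known exactly. Their poses are not given: they have to be found in the camera images.
- arbor_head (a point): Centre of the head of the arbor to try: a dark steel block 36 (x) x 24 (y, across its two flats: the grip) x 36 mm high, on a steel flange 40 mm across and 8 mm thick whose underside is 26 mm below this point. It stands upright in one of the rack's three holes, flats within 0.5 rad of the row. x runs along the flats, z up; half a turn makes no difference. 0.2 to 0.4 kg.
- arbor_tang (a point): Lowest point of that arbor, 82 mm below arbor_head, same axes. Below the flange its shank tapers from 24 to 16 mm across over 45 mm and ends in a flat tang 14 (x) x 8 (y) mm, 11 mm long, its broad sides parallel to the head's flats.
- rack: Fixed wooden block 240 (x) x 64 x 70 mm high, origin under its centre; three 27 mm holes at x = -75, 0, +75 mm, 62 mm deep, each with an arbor, flange on the block's top. The other two arbors have round heads: a drill chuck 42 mm across, 52 mm high, and a flat disc 52 mm across, 27 mm high.
- sleeve_mouth (a point): Centre of the mouth, 102 mm above the table, of the fixed upright bench sleeve: a steel sleeve 41 mm across, bore upward, narrowing like the shank and about 1.2 mm wider all round. x (level) is the way the drift is driven along the slot, y is across the slot, z up. Fully home, the flange rests on the sleeve, arbor_head 26 mm above this point; the last 8 mm take up to 10 to 18 N and then stay gripped.
- bore_end (a point): Bottom of the bore, 46 mm below sleeve_mouth, same axes: the top of two blocks (x from -30 to +30 mm) with the cross slot between them, 11 mm wide, open through along x, its floor 40 mm down. A tang over 0.22 rad out of line with x rests on the blocks, flange 10 mm proud; in line it drops in. Fully home, the tang ends 10 mm below this point, 30 mm above the floor.
- slot_entry (a point): Middle of the slot's floor at its entry, 48 mm before the bore's axis (-x side), 16 mm above the table, axes as sleeve_mouth. Two lead-in cheeks 34 mm high narrow from about 27 mm here to the 11 mm slot 18 mm further on. The floor is the top of a base plate 16 mm thick and 100 mm wide, from 57 mm before this point to 113 mm past it.
- drift_handle (a point): Centre of the handle of the loose steel drift, a flat wedge 210 mm long standing on its straight lower edge: a dark block 24 wide (y, the grip) x 36 high x 70 mm long, reaching 30 mm behind this point and 40 mm ahead. x points along the drift to its thin tip, z up. 0.25 to 0.5 kg. It starts on the table on the slot's entry side, thin end towards the sleeve.
- blade_root (a point): Lower edge of the drift at the front of its handle, 40 mm ahead of and 18 mm below drift_handle. From here the blade, 8 mm thick and 140 mm long, runs on: 39 mm high for 60 mm, then its top slopes to 20 mm at the tip. On the slot's floor it starts to lift a seated shank when this point is 98 to 105 mm before the bore's axis, has lifted it 9 mm at 60 mm; the handle jams in the cheeks at about 45.
- drift_tip (a point): Middle of the drift's thin end, 180 mm ahead of drift_handle, 10 mm above its lower edge. Driving the drift under the shank takes 4 to 15 N.
- chuck: The drill-chuck arbor in the rack (bystander), origin at its flange's underside.
- disc: The flat-disc arbor in the rack (bystander), origin at its flange's underside.
- tin: Low metal tin 56 mm across, 32 mm high, 110 to 125 mm to the -y side of the sleeve (bystander), origin under its centre.
- jar: Glass jar (bystander) 68 mm across, 90 mm high, on the left beyond the rack; origin under its centre.
- hammer: Hammer lying at the far side of the table (bystander).
- wrench: Wrench lying at the far side of the table (bystander).
- screwdriver: Screwdriver lying between the sleeve and the robot's base (bystander).
- bits: Open steel tray 130 x 200 x 50 mm high on the right (bystander), origin under its centre.
Things that resemble listed ones, but are neither listed nor needed, are in the scene too. Leave any yellow look-alike of the part that bears arbor_head alone.

How it is judged:
By the outcome, as a careful person would: the job done as asked, in the order asked, and still so for the second after the job is handed in, with the robot touching nothing.
It also fails if it takes over 54 s, if anything falls off the work surface, if the arm or the gripper's body presses on something with over 40 N, if the wrist force passes 120 N, or if a joint passes its speed limit or range.

## Working session

There is one attempt and no reset: what is moved stays moved. The work goes in short steps, Python scripts to look and compute and a tool call to move; the robot and the scene stay as the last step left them, time stands still between calls to the robot, and variables do not carry over. Pictures are saved under pics/ and viewed, at most 10 in all, crops included, and the job is handed in when it is done.

Besides the shell and the picture viewer there is one more tool, called after "Emit:" in YAML: its name, and indented under it one key for each argument. carry_out: Moves the arm, as the interface text tells. Its arguments: {"type":"object","properties":{"commands":{"type":"array"},"hand":{"type":"number"},"force":{"type":"number"}},"required":["commands"]}

```bash
ls; mkdir -p pics
cat > h.py <<'E'
import numpy as np, cv2
from workcell import get_obs, camera, camera_params, hand_in
from scipy.spatial.transform import Rotation as Rn
def ray(P,uv):
    uv=np.asarray(uv,float).reshape(-1,1,2)
    n=cv2.undistortPoints(uv,np.array(P["mtx"]),np.array([P["k1"],0,0,0,0.]))[:,0]
    R=np.array(P["R"]);t=np.array(P["t"])
    d=np.c_[n,np.ones(len(n))]@R
    return -R.T@t,d
def onz(P,uv,z):
    c,d=ray(P,uv); return c+d*((z-c[2])/d[:,2])[:,None]
def proj(P,X):
    X=np.asarray(X,float).reshape(-1,3); r,_=cv2.Rodrigues(np.array(P["R"]))
    return cv2.projectPoints(X,r,np.array(P["t"]),np.array(P["mtx"]),np.array([P["k1"],0,0,0,0.]))[0][:,0]
def save(n,im): cv2.imwrite(f"pics/{n}.png",im[:,:,::-1])
E
python3 - <<'E'
from h import *
for n in ["top","scene","wrist"]:
    P=camera_params(n); im=camera(n); save(n+"0",im); print(n,{k:np.round(v,3).tolist() for k,v in P.items()})
print(get_obs())
E
```

```text
pics
top {'mtx': [[561.038, 0.0, 321.586], [0.0, 561.038, 244.916], [0.0, 0.0, 1.0]], 'k1': -0.123, 'R': [[0.031, -0.999, 0.005], [-0.971, -0.032, -0.236], [0.236, 0.002, -0.972]], 't': [-0.023, 0.593, 1.507]}
scene {'mtx': [[463.049, 0.0, 315.343], [0.0, 463.049, 245.113], [0.0, 0.0, 1.0]], 'k1': -0.111, 'R': [[-0.734, 0.679, 0.005], [0.475, 0.518, -0.712], [-0.486, -0.52, -0.703]], 't': [0.445, -0.183, 1.347]}
wrist {'mtx': [[369.909, 0.0, 321.62], [0.0, 369.909, 235.735], [0.0, 0.0, 1.0]], 'k1': -0.004, 'R': [[0.252, -0.968, -0.001], [-0.929, -0.243, 0.278], [-0.269, -0.069, -0.961]], 't': [-0.624, -0.036, 0.379]}
{'clock': 0.15, 'joint_pos': array([ 1.29337738,  0.33272715, -0.06469067,  1.4607341 ,  0.02161218,
        1.34991889, -0.08851139]), 'joint_velocities': array([ 0.00036525, -0.00218136,  0.0001136 , -0.00016139,  0.00129172,
        0.00093864,  0.00014805]), 'tau': array([ 6.92534340e-04, -6.25827384e+01,  4.90793155e-02, -3.91846633e+01,
        1.63209799e-02,  7.76677189e-03, -6.81309302e-05]), 'position': array([ 0.15746257, -0.60454518,  0.23070523]), 'ee_rot': array([ 9.91894298e-01,  1.27064566e-01, -1.00122207e-04, -5.36655500e-04]), 'ft_force': array([-3.63741060e-01,  1.68556985e+00, -8.13379647e-04]), 'torque': array([-0.01360333, -0.04533031,  0.0476967 ]), 'grasp_force': 0.0, 'grip_width': 1.002547646481786}
```

View pics/top0.png

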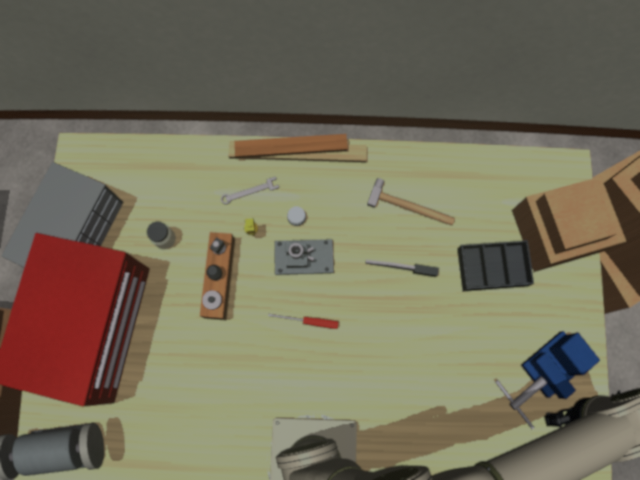

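View pics/scene0.png

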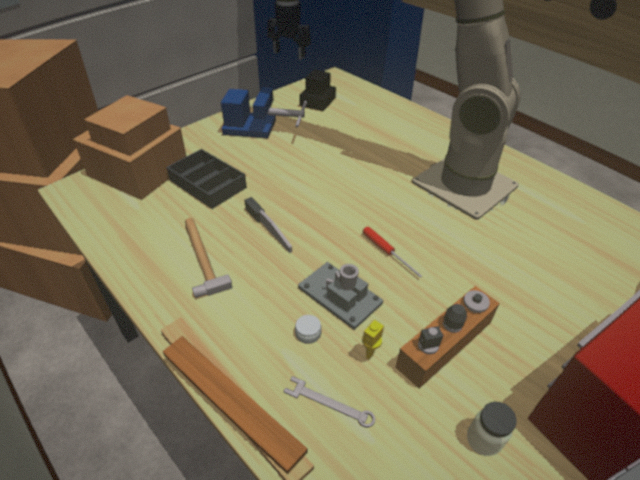

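The far (+x) rack slot holds the flat-sided head at about (217,245) in the top view. The chuck is at (214,272) and the disc at (212,299). The sleeve is at (297,250), the drift runs from its tip at (367,263) to its handle at (427,270), and the yellow decoy is at (250,226).

Run:
```python
from h import *
P=camera_params("top")
for n,uv,z in [("head",(217,245),.096),("chuck",(214,272),.1),("disc",(212,299),.09),("mouth",(296,250),.102),("tip",(367,263),.02),("hnd",(427,270),.036),("entryend",(333,257),.016)]:
    print(n,onz(P,uv,z).round(3))
W=camera_params("wrist");o=get_obs();R=np.array(W["R"]);c=-R.T@np.array(W["t"])
T=Rn.from_quat(o["ee_rot"]).as_matrix()
print("cam in tool",T.T@(c-o["position"]),"\ncam axes in tool\n",T.T@R.T,"\ntool\n",T)
im=cv2.imread("pics/top0.png")[200:330,190:450]; cv2.imwrite("pics/topc.png",cv2.resize(im,(780,390),interpolation=cv2.INTER_CUBIC))
```

```text
head [[0.578 0.286 0.096]]
chuck [[0.5   0.288 0.1  ]]
disc [[0.427 0.29  0.09 ]]
mouth [[0.569 0.066 0.102]]
tip [[ 0.556 -0.137  0.02 ]]
hnd [[ 0.538 -0.308  0.036]]
entryend [[ 0.572 -0.038  0.016]]
cam in tool [ 0.07132134 -0.0003915  -0.14265191] 
cam axes in tool
 [[ 1.92000137e-05 -9.60565765e-01 -2.78052892e-01]
 [ 9.99999985e-01  6.56999823e-05 -1.57916503e-04]
 [ 1.69957257e-04 -2.78052885e-01  9.60565752e-01]] 
tool
 [[ 9.67709172e-01  2.52069130e-01 -3.35001089e-04]
 [ 2.52069345e-01 -9.67708616e-01  1.03916709e-03]
 [-6.22414962e-05 -1.09005503e-03 -9.99999404e-01]]
```

View pics/topc.png

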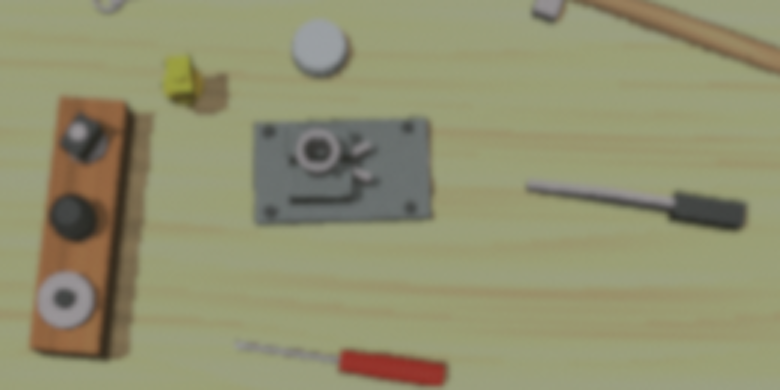

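The crop confirms three things: the flat-sided head is in the far hole, the flared cheeks are on the -y side of the sleeve, and the drift's tip points towards it. Next I'll move over the drift and sleeve to get wrist views.

Emit:
carry_out:
  commands:
    - [[0.79, -0.53, -0.17, 0, 0, 0], [0.79, -0.53, -0.17, 0, 0, 0], [0.79, -0.53, -0.17, 0, 0, 0], [0.79, -0.53, -0.17, 0, 0, 0], [0.79, -0.53, -0.17, 0, 0, 0], [0.79, -0.53, -0.17, 0, 0, 0], [0.79, -0.53, -0.17, 0, 0, 0], [0.79, -0.53, -0.17, 0, 0, 0], [0.79, -0.53, -0.17, 0, 0, 0], [0.79, -0.53, -0.17, 0, 0, 0], [0.79, -0.53, -0.17, 0, 0, 0], [0.79, -0.53, -0.17, 0, 0, 0], [0.79, -0.53, -0.17, 0, 0, 0], [0.79, -0.53, -0.17, 0, 0, 0], [0.79, -0.53, -0.17, 0, 0, 0], [0, 0, 0, 0, 0, 0], [0, 0, 0, 0, 0, 0]]

```text
clock: 1.57
position: [0.5373, -0.1751, 0.3332]
ee_rot: [0.992, 0.129, 0.0, -0.0]
ft_force: [-0.3, -0.5, -0.0]
grip_width: 1.0
grasp_force: 0.0
```

```bash
cat >> h.py <<'E'
import pickle
def snap(n):
    P=camera_params("wrist"); im=camera("wrist"); save(n,im); pickle.dump(P,open(f"pics/{n}.pkl","wb")); return P,im
E
python3 -c "
from h import *
snap('wA');print(get_obs()['joint_pos'].round(3))"
```

```text
[ 0.651  0.201 -0.487  1.433  0.093  1.531 -1.146]
```

Emit:
carry_out:
  commands:
    - [[0.3, -0.91, 0, 0, 0, 0], [0.3, -0.91, 0, 0, 0, 0], [0.3, -0.91, 0, 0, 0, 0], [0.3, -0.91, 0, 0, 0, 0], [0.3, -0.91, 0, 0, 0, 0], [0.3, -0.91, 0, 0, 0, 0], [0.3, -0.91, 0, 0, 0, 0], [0.3, -0.91, 0, 0, 0, 0], [0.3, -0.91, 0, 0, 0, 0], [0, 0, 0, 0, 0, 0], [0, 0, 0, 0, 0, 0]]

```text
clock: 2.53
position: [0.5576, 0.1676, 0.3327]
ee_rot: [0.992, 0.128, -0.0, 0.0]
ft_force: [0.8, -0.4, -0.3]
grip_width: 1.0
grasp_force: 0.0
```

```bash
python3 -c "
from h import *
snap('wB');print(get_obs()['joint_pos'].round(3),get_obs()['position'])"
```

```text
[ 0.199  0.277 -0.708  1.378  0.179  1.552 -1.81 ] [0.55813161 0.16544002 0.3327882 ]
```

View pics/wA.png

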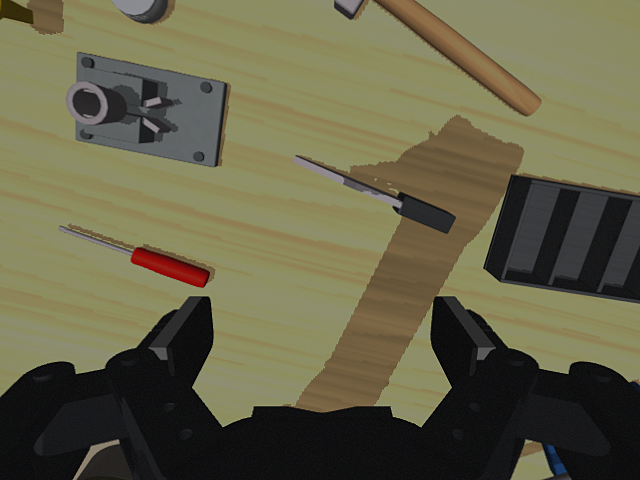

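View pics/wB.png

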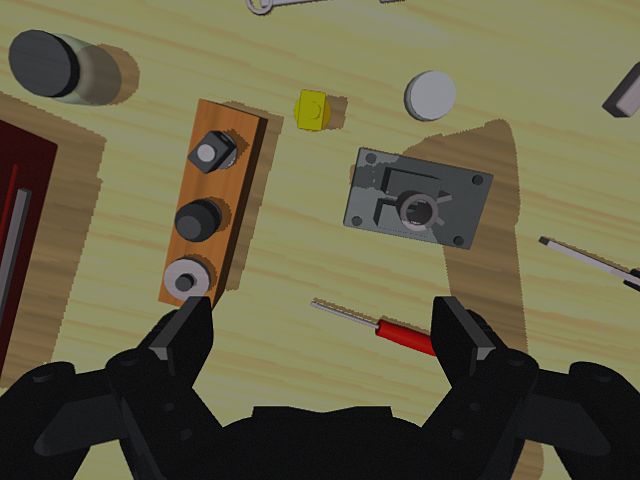

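In wB the flat head is at (208,152), the yellow decoy at (312,110), the sleeve ring at (418,210) and the base-plate corners at (359,147), (494,176), (472,249) and (344,226). In wA the drift runs from its tip at (297,157) to its handle at (397–455, 195–232).

Run:
```python
from h import *
A=pickle.load(open("pics/wA.pkl","rb"));B=pickle.load(open("pics/wB.pkl","rb"))
print("dot",onz(B,(206,153),.114).round(4),"ring",onz(B,(418,210),.102).round(4),onz(A,(88,101),.102).round(4))
k=onz(B,[(359,147),(494,176),(472,249),(344,226)],.016);print(k.round(4))
for a,b in ((0,1),(3,2)): d=k[b]-k[a];print(np.degrees(np.arctan2(-d[1],-d[0])),np.linalg.norm(d))
for a,b in ((0,3),(1,2)): d=k[b]-k[a];print(np.degrees(np.arctan2(d[1],d[0])),np.linalg.norm(d))
print("tip",onz(A,(297,157),.02),"hnd top back",onz(A,[(455,218),(446,232),(397,207),(403,193)],.036))
im=cv2.imread("pics/wB.png")
c=np.hstack([cv2.resize(im[110:190,170:270],(400,320),interpolation=2),cv2.resize(im[170:250,370:470],(400,320),interpolation=2)])
cv2.imwrite("pics/cB.png",c)
```

```text
dot [[0.5766 0.2873 0.114 ]] ring [[0.5737 0.0696 0.102 ]] [[0.5736 0.0659 0.102 ]]
[[ 0.6171  0.137   0.016 ]
 [ 0.6261 -0.0343  0.016 ]
 [ 0.5301 -0.0425  0.016 ]
 [ 0.5174  0.1278  0.016 ]]
93.0182147376884 0.17147550208559087
94.25362520918824 0.17075046579108907
-174.7424450834577 0.1000866962583879
-175.1111987721641 0.0963801899939438
tip [[ 0.5666869  -0.13577093  0.02      ]] hnd top back [[ 0.54667565 -0.34038848  0.036     ]
 [ 0.52712776 -0.3359138   0.036     ]
 [ 0.54149161 -0.26767506  0.036     ]
 [ 0.55959213 -0.26930979  0.036     ]]
```

View pics/cB.png

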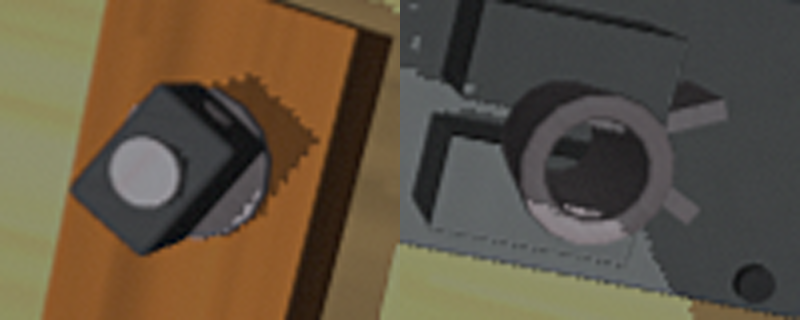

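The crop shows the head's top face with crop corners at about (72,188), (162,85), (235,145) and (142,253), so the head's long axis has a yaw of about 154°. Next I turn to that yaw and look from close above.

Emit:
carry_out:
  commands:
    - [[0.41, -0.93, 0, 0, 0, 0], [0.41, -0.93, 0, 0, 0, 0], [0.41, -0.93, 0, 0, 0, 0], [0, 0, 0.1, 0, 0, -1], [0, 0, 0.1, 0, 0, -1], [0, 0, 0.1, 0, 0, -1], [0, 0, 0.1, 0, 0, -1], [0, 0, 0.1, 0, 0, -1], [0, 0, 0.1, 0, 0, -1], [0, 0, 0.1, 0, 0, -1], [0, 0, 0.1, 0, 0, -1], [0, 0, 0.1, 0, 0, -1], [0, 0, 0.1, 0, 0, -1], [0, 0, 0.1, 0, 0, -1], [0, 0, 0.1, 0, 0, -1], [0, 0, 0.1, 0, 0, -1], [0, 0, 0.1, 0, 0, -1], [0, 0, 0.1, 0, 0, -1], [0, 0, 0.1, 0, 0, -1], [0, 0, 0.1, 0, 0, -1]]

```text
clock: 4.25
position: [0.5788, 0.2837, 0.2646]
ee_rot: [0.525, 0.851, -0.001, 0.001]
ft_force: [0.1, -0.1, 0.4]
grip_width: 1.001
grasp_force: 0.0
```

Emit:
carry_out:
  commands:
    - [[0, 0, 0.1, 0, 0, -1], [0, 0, 0.1, 0, 0, -1], [0, 0, 0.1, 0, 0, -1], [0, 0, 0, 0, 0, -1], [0, 0, 0, 0, 0, -1], [0, 0, 0, 0, 0, -1], [0, 0, 0, 0, 0, -0.2], [0, 0, 0, 0, 0, 0], [0, 0, 0, 0, 0, 0]]

```text
clock: 5.0
position: [0.5781, 0.2855, 0.253]
ee_rot: [0.229, 0.973, -0.0, 0.0]
ft_force: [-0.4, -0.2, -0.2]
grip_width: 0.999
grasp_force: 0.0
```

Run:
```python
from h import *
P,im=snap('wC');o=get_obs();print(o['joint_pos'].round(3),o['position'])
T=Rn.from_quat(o["ee_rot"]).as_matrix();print("yaw",np.degrees(np.arctan2(T[1,0],T[0,0])))
u=proj(P,[.577,.287,.114])[0];print(u)
x,y=u.astype(int);x0,y0=max(0,x-100),max(0,y-75);print(x0,y0)
cv2.imwrite("pics/cC.png",cv2.resize(im[y0:y0+150,x0:x0+200,::-1],None,fx=4,fy=4,interpolation=2))
```

```text
[ 0.213  0.615 -1.148  1.327  0.555  1.539  0.235] [0.57795962 0.28591889 0.253153  ]
yaw 153.55108219558264
[321.81562522 219.90688642]
221 144
```

View pics/cC.png

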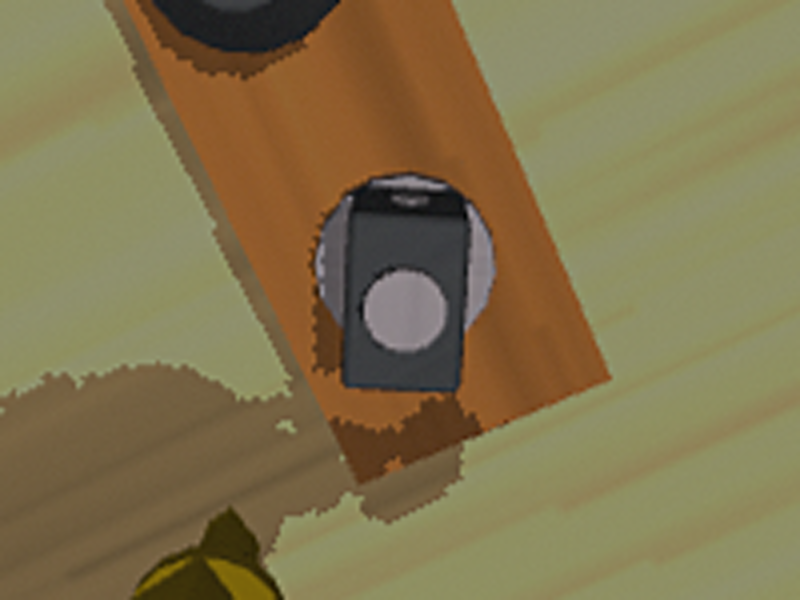

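The head's top face shows crop corners at (352,210), (469,213), (459,390) and (343,387), so it's centred almost under the tool.

```bash
cat >> h.py <<'E'
def rel(p):
    o=get_obs();T=Rn.from_quat(o["ee_rot"]).as_matrix()
    return (T.T@(np.asarray(p)-o["position"])/.04).round(2), np.degrees(np.arctan2(T[1,0],T[0,0])).round(2)
E
python3 - <<'E'
from h import *
P=pickle.load(open("pics/wC.pkl","rb"))
q=np.array([(352,210),(469,213),(459,390),(343,387)])/4+[221,144]
k=onz(P,q,.114);c=k.mean(0);print(k.round(4),c)
for a,b in((3,0),(2,1)): d=k[b]-k[a];print(np.degrees(np.arctan2(d[1],d[0])),np.linalg.norm(d))
for a,b in((0,1),(3,2)): d=k[b]-k[a];print(np.degrees(np.arctan2(d[1],d[0]))+90,np.linalg.norm(d))
print(rel([c[0],c[1],.083]))
f=np.array([(317,260),(495,260),(407,173)])/4+[221,144];print("flange L,R,top",onz(P,f,.078))
E
```

```text
[[0.556  0.2864 0.114 ]
 [0.5666 0.3063 0.114 ]
 [0.5978 0.289  0.114 ]
 [0.5869 0.2687 0.114 ]] [0.57682922 0.28761424 0.114     ]
150.07929814694708 0.035621311171107076
151.01327480766486 0.03562909645591572
152.02948168311266 0.022506977924169044
151.9728651671635 0.0230873119988026
(array([0.05, 0.03, 4.25]), np.float64(153.55))
flange L,R,top [[0.56760738 0.27055766 0.078     ]
 [0.58498253 0.30543022 0.078     ]
 [0.55929304 0.29669828 0.078     ]]
```

Emit:
carry_out:
  commands:
    - [[0.05, 0.03, 0.85, 0, 0, 0.42], [0, 0, 0.85, 0, 0, 0], [0, 0, 0.85, 0, 0, 0], [0, 0, 0.85, 0, 0, 0], [0, 0, 0.6, 0, 0, 0], [0, 0, 0.2, 0, 0, 0], [0, 0, 0, 0, 0, 0], [0, 0, 0, 0, 0, 0]]
  hand: -1

```text
clock: 5.72
position: [0.5767, 0.2893, 0.0865]
ee_rot: [0.248, 0.969, 0.0, 0.0]
ft_force: [0.2, 0.5, 0.9]
grip_width: 1.0
grasp_force: 0.0
```

Emit:
carry_out:
  commands:
    - [[0, 0, 0, 0, 0, 0], [0, 0, 0, 0, 0, 0], [0, 0, 0, 0, 0, 0], [0, 0, 0, 0, 0, 0], [0, 0, 0, 0, 0, 0], [0, 0, 0, 0, 0, 0], [0, 0, 0, 0, 0, 0], [0, 0, 0, 0, 0, 0]]
  hand: 1
  force: 80

```text
clock: 6.38
position: [0.5764, 0.2888, 0.086]
ee_rot: [0.248, 0.969, -0.0, 0.0]
ft_force: [-2.6, -2.0, 5.7]
grip_width: 0.265
grasp_force: 79.3
```

Emit:
carry_out:
  commands:
    - [[0, 0, -0.4, 0, 0, 0], [0, 0, -0.8, 0, 0, 0], [0, 0, -0.8, 0, 0, 0], [0, 0, -0.8, 0, 0, 0], [0, 0, -0.4, 0, 0, 0], [-0.37, -0.72, 0, 0, 0, 0], [-0.37, -0.72, 0, 0, 0, 0], [-0.37, -0.72, 0, 0, 0, 0], [-0.37, -0.72, 0, 0, 0, 0], [0, 0, 0, 0, 0, -0.97], [0, 0, 0, 0, 0, -0.97], [0, 0, 0, 0, 0, -0.97], [0, 0, 0, 0, 0, -0.97], [0, 0, 0, 0, 0, -0.97], [0, 0, 0, 0, 0, 0], [0, 0, 0, 0, 0, 0], [0, 0, 0, 0, 0, 0]]

```text
clock: 7.8
position: [0.5727, 0.1596, 0.2136]
ee_rot: [-0.002, 1.0, -0.0, 0.0]
ft_force: [0.2, 0.3, -2.4]
grip_width: 0.269
grasp_force: 79.7
```

Run:
```python
from h import *
P,im=snap('wD');o=get_obs();print(o['joint_pos'].round(3),o['position'],o['ft_force'],rel([.5725,.067,.118]))
print(proj(P,[.5725,.067,.102]))
save("wD2",im[60:460,60:620])
```

```text
[ 0.565  0.6   -1.286  1.525  0.578  1.45   0.831] [0.57272176 0.15957281 0.21354398] [-0.37075292 -1.35380187 -2.0030178 ] (array([ 0.02, -2.31,  2.39]), np.float64(-179.77))
[[190.84624283 230.14275631]]
```

View pics/wD.png

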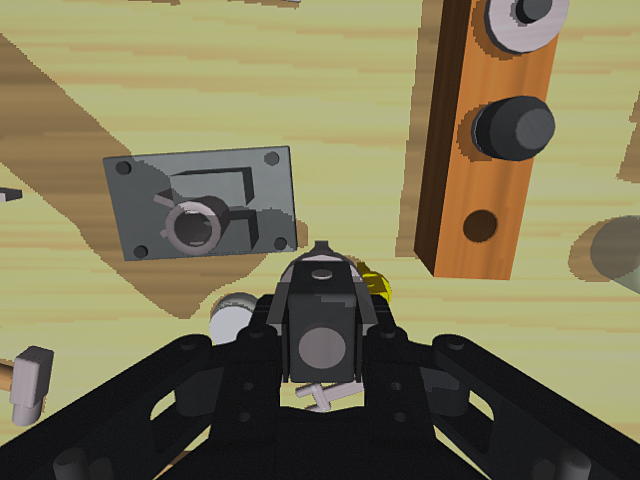

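The empty rack hole is at (480,226) and the arbor is held straight, with its tang at (321,246). The sleeve ring is near (193,227), with plate corners at (104,157), (290,147), (297,250) and (125,262).

Run:
```python
from h import *
P=pickle.load(open("pics/wD.pkl","rb"));im=cv2.imread("pics/wD.png")
x0,y0=150,185;s=im[y0:275,x0:240].astype(int)
m=((s[:,:,2]-s[:,:,1]>4)&(s.sum(2)>210)).astype(np.uint8)*255
print(m.mean()/255)
# ring inner hole: fit to radial profile via hull of the mask near expected radius
g=cv2.GaussianBlur(im,(3,3),0)[y0:275,x0:240]
cv2.imwrite("pics/ring.png",np.hstack([cv2.resize(g,None,fx=4,fy=4,interpolation=2),cv2.cvtColor(cv2.resize(m,None,fx=4,fy=4),cv2.COLOR_GRAY2BGR)]))
cs,_=cv2.findContours(m,0,1);c=max(cs,key=cv2.contourArea);print(cv2.fitEllipse(cv2.convexHull(c)),cv2.contourArea(c))
k=onz(P,[(104,157),(290,147),(297,250),(125,262)],.016)
for a,b in((0,1),(3,2)):
    d=k[b]-k[a];print(np.degrees(np.arctan2(d[1],d[0])),np.linalg.norm(d))
print(k.round(4),(k[0]+k[3])/2,(k[1]+k[2])/2)
```

```text
0.3761728395061728
((34.98877716064453, 36.787113189697266), (52.665950775146484, 78.49760437011719), 127.22467041015625) 2362.0
93.15138107901393 0.16849881421470447
94.3953948083525 0.16901699800936515
[[ 0.5278 -0.0366  0.016 ]
 [ 0.5185  0.1317  0.016 ]
 [ 0.6156  0.1365  0.016 ]
 [ 0.6285 -0.032   0.016 ]] [ 0.57814455 -0.03428287  0.016     ] [0.56703636 0.13409909 0.016     ]
```

View pics/ring.png

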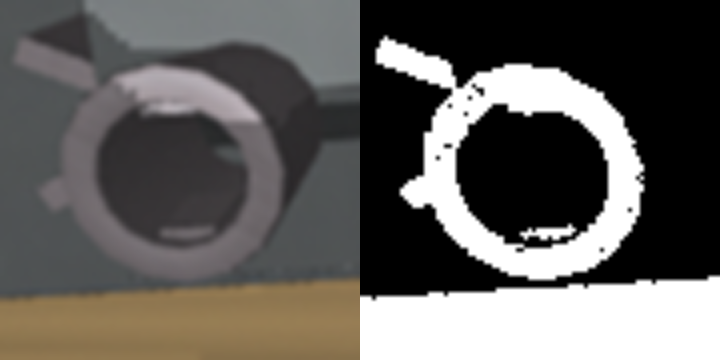

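The ring's outer edges span 62–284 horizontally and 65–279 vertically in the 4x crop. That puts its centre at about (193.2,227.6) in wD.

Run:
```python
from h import *
P=pickle.load(open("pics/wD.pkl","rb"))
r=onz(P,(193.2,227.6),.102)[0];print(r)
o=get_obs();p=o["position"];print("tang seen",onz(P,(321,246),p[2]-.072),"tcp",p, "head dot",onz(P,(323,348),p[2]+.028))
S=camera_params("scene");im=camera("scene")
u=proj(S,[r]);print(u);print(rel([r[0],r[1],.118]))
P2=camera_params("top");print(proj(P2,[r]))
```

```text
[0.57061981 0.06885279 0.102     ]
tang seen [[0.57143696 0.15981214 0.14154398]] tcp [0.57272176 0.15957281 0.21354398] head dot [[0.57744838 0.16069711 0.24154398]]
[[350.53504123 269.45354686]]
(array([ 0.06, -2.27,  2.39]), np.float64(-179.74))
[[294.95475384 249.42626362]]
```

Emit:
carry_out:
  commands:
    - [[0.02, -0.6, 0, 0, 0, 0], [0, -0.8, 0, 0, 0, 0], [0, -0.6, 0, 0, 0, 0], [0, -0.29, 0, 0, 0, 0], [0, 0, 0, 0, 0, 0], [0, 0, 0, 0, 0, 0], [0, 0, 0.4, 0, 0, 0], [0, 0, 0.4, 0, 0, 0], [0, 0, 0.4, 0, 0, 0], [0, 0, 0.2, 0, 0, 0], [0, 0, 0, 0, 0, 0], [0, 0, 0, 0, 0, 0]]

```text
clock: 8.9
position: [0.5724, 0.0691, 0.1577]
ee_rot: [-0.004, 1.0, 0.0, -0.0]
ft_force: [-0.9, 0.5, -2.3]
grip_width: 0.267
grasp_force: 79.8
```

Emit:
carry_out:
  commands:
    - [[0, 0, 0.15, 0, 0, 0], [0, 0, 0.15, 0, 0, 0], [0, 0, 0.15, 0, 0, 0], [0, 0, 0.15, 0, 0, 0], [0, 0, 0, 0, 0, 0]]

```text
clock: 9.32
position: [0.571, 0.0683, 0.1324]
ee_rot: [-0.004, 1.0, -0.0, -0.002]
ft_force: [-4.9, -0.1, -5.1]
grip_width: 0.261
grasp_force: 79.7
```

Emit:
carry_out:
  commands:
    - [[0.04, 0, 0, 0, 0, 0], [0, 0, 0.05, 0, 0, 0], [0, 0, 0.05, 0, 0, 0], [0, 0, 0.05, 0, 0, 0], [0, 0, 0, 0, 0, 0]]

```text
clock: 9.73
position: [0.5706, 0.0682, 0.1277]
ee_rot: [-0.003, 1.0, -0.0, -0.0]
ft_force: [-6.9, -0.1, 3.3]
grip_width: 0.271
grasp_force: 80.9
```

Emit:
carry_out:
  commands:
    - [[0.04, 0, 0.04, 0, 0, 0], [0, 0, 0, 0, 0, 0.7], [0, 0, 0, 0, 0, 0.7], [0, 0, 0, 0, 0, 0.7], [0, 0, 0, 0, 0, 0.7], [0, 0, 0, 0, 0, 0.7], [0, 0, 0, 0, 0, 0.7], [0, 0, 0, 0, 0, 0.7]]

```text
clock: 10.4
position: [0.5702, 0.0697, 0.1275]
ee_rot: [0.252, 0.968, 0.001, 0.001]
ft_force: [-4.4, 3.4, 7.7]
grip_width: 0.267
grasp_force: 81.4
```

Emit:
carry_out:
  commands:
    - [[0, 0, 0.02, 0, 0, 0.75], [0, 0, 0, 0, 0, 0.75], [0, 0, 0, 0, 0, 0.75], [0, 0, 0, 0, 0, 0.75], [0, 0, 0, 0, 0, 0.75], [0, 0, 0, 0, 0, 0.75], [0, 0, 0, 0, 0, 0.75], [0, 0, 0, 0, 0, 0.75], [0, 0, 0, 0, 0, 0.75], [0, 0, 0, 0, 0, 0.75], [0, 0, 0, 0, 0, 0.75], [0, 0, 0, 0, 0, 0.75], [0, 0, 0, 0, 0, 0.4], [0, 0, 0, 0, 0, 0]]

```text
clock: 11.57
position: [0.5708, 0.0677, 0.1257]
ee_rot: [0.679, 0.734, 0.001, 0.001]
ft_force: [3.5, -0.6, -1.4]
grip_width: 0.268
grasp_force: 79.9
```

Emit:
carry_out:
  commands:
    - [[0, 0, 0.06, 0, 0, 0], [0, 0, 0.06, 0, 0, 0], [0, 0, 0.06, 0, 0, 0], [0, 0, 0.06, 0, 0, 0], [0, 0, 0, 0, 0, 0]]

```text
clock: 11.98
position: [0.5709, 0.0684, 0.1178]
ee_rot: [0.678, 0.735, 0.001, 0.001]
ft_force: [-3.9, -2.9, 22.6]
grip_width: 0.266
grasp_force: 83.0
```

Emit:
carry_out:
  commands:
    - [[0, 0, 0.06, 0, 0, 0], [0, 0, 0.04, 0, 0, 0], [0, 0, 0, 0, 0, 0]]

```text
clock: 12.23
position: [0.5712, 0.0685, 0.1176]
ee_rot: [0.678, 0.735, 0.001, 0.003]
ft_force: [-22.2, -7.5, 61.2]
grip_width: 0.265
grasp_force: 88.9
```

Emit:
carry_out:
  commands:
    - [[0, 0, -0.15, 0, 0, 0], [0, 0, 0, 0, 0, 0]]

```text
clock: 12.4
position: [0.5708, 0.0683, 0.119]
ee_rot: [0.678, 0.735, 0.001, 0.001]
ft_force: [2.2, 0.8, 8.7]
grip_width: 0.265
grasp_force: 81.8
```

Emit:
carry_out:
  commands:
    - [[0, 0, 0, 0, 0, 0], [0, 0, 0, 0, 0, 0], [0, 0, 0, 0, 0, 0], [0, 0, 0, 0, 0, 0], [0, 0, 0, 0, 0, 0], [0, 0, 0, 0, 0, 0], [0, 0, -0.4, 0, 0, 0], [0, 0, -0.8, 0, 0, 0], [0, 0, -0.8, 0, 0, 0], [0, 0, -0.8, 0, 0, 0], [0, 0, 0, 0, 0, 0], [0, 0, 0, 0, 0, 0]]
  hand: -1

```text
clock: 13.4
position: [0.5702, 0.0682, 0.2308]
ee_rot: [0.678, 0.735, 0.001, 0.001]
ft_force: [0.1, 0.1, -0.2]
grip_width: 1.001
grasp_force: 0.0
```

Run:
```python
from h import *
P,im=snap('wE');o=get_obs();print(o['joint_pos'].round(3),o['position'],o['ft_force'],rel([.545,-.29,.25]))
```

```text
[ 0.612  0.385 -1.018  1.565  0.332  1.377 -0.358] [0.56947409 0.06778146 0.22923342] [-0.66374409  0.10930611 -0.48847008] (array([-8.87, -1.32, -0.52]), np.float64(94.57))
```

Emit:
carry_out:
  commands:
    - [[-0.88, -0.13, -0.05, 0, 0, 0], [-0.88, -0.13, -0.05, 0, 0, 0], [-0.88, -0.13, -0.05, 0, 0, 0], [-0.88, -0.13, -0.05, 0, 0, 0], [-0.88, -0.13, -0.05, 0, 0, 0], [-0.88, -0.13, -0.05, 0, 0, 0], [-0.88, -0.13, -0.05, 0, 0, 0], [-0.88, -0.13, -0.05, 0, 0, 0], [-0.88, -0.13, -0.05, 0, 0, 0], [-0.88, -0.13, -0.05, 0, 0, 0], [0, 0, 0, 0, 0, 1], [0, 0, 0, 0, 0, 1], [0, 0, 0, 0, 0, 0], [0, 0, 0, 0, 0, 0]]

```text
clock: 14.62
position: [0.5453, -0.2867, 0.248]
ee_rot: [0.75, 0.661, -0.0, -0.001]
ft_force: [0.5, 0.0, -0.0]
grip_width: 1.0
grasp_force: 0.0
```

Run:
```python
from h import *
P,im=snap('wF');o=get_obs();print(o['joint_pos'].round(3),o['position'])
u=proj(P,[[.545,-.305,.036],[.567,-.136,.02]]);print(u,rel([.5435,-.303,.05]))
E=pickle.load(open("pics/wE.pkl","rb"));e=cv2.imread("pics/wE.png");ue=proj(E,[[.5708,.068,.146],[.5708,.068,.102]]);print(ue)
g=cv2.cvtColor(im,cv2.COLOR_RGB2GRAY);x0,y0=180,100
m=np.zeros_like(g)
cx,cy=ue[0].astype(int);xa,ya=max(0,cx-75),max(0,cy-100);print("E crop org",xa,ya)
left=cv2.resize(im[20:320,220:420,::-1],(400,600),interpolation=2)
right=cv2.resize(e[ya:ya+200,xa:xa+133],(400,600),interpolation=2)
cv2.imwrite("pics/m10.png",np.hstack([left,right]))
```

```text
[ 1.046  0.429 -0.856  1.424  0.323  1.435  0.066] [ 0.54544208 -0.28656188  0.24834529]
[[323.56691238 223.06178023]
 [324.47572145  35.66778111]] (array([-0.42,  0.01,  4.96]), np.float64(82.84))
[[321.08784408 243.95044071]
 [321.02877108 226.6007024 ]]
E crop org 246 143
```

View pics/m10.png

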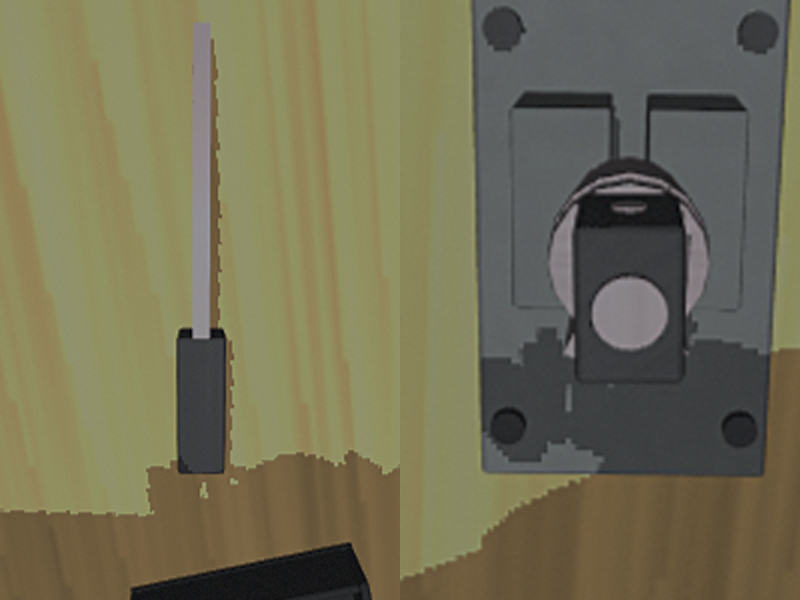

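Left: the drift handle's top face is at crop (178–225, 339–471), its tip is at (202,24), and it lines up with the tool. Right: the arbor looks seated, flange on the sleeve, with its flats in line with the slot. The plate corners are at (484,472) and (763,472) and its edges run up to (472,0) and (787,0).

Run:
```python
from h import *
F=pickle.load(open("pics/wF.pkl","rb"));E=pickle.load(open("pics/wE.pkl","rb"))
f=lambda q:np.array(q)/2+[220,20]
k=onz(F,f([(178,340),(226,338),(224,472),(178,470)]),.036);t=onz(F,f([(202,24)]),.02)[0]
fr=(k[0]+k[1])/2;bk=(k[2]+k[3])/2;print(k.round(4),"front",fr,"back",bk,"tip",t)
for d in(fr-bk,t-fr,t-bk):print(np.degrees(np.arctan2(d[1],d[0])),np.linalg.norm(d[:2]))
h=bk+(fr-bk)*30/70;g=bk+(fr-bk)*18/70;print("centre",h,"grip",g,rel([g[0],g[1],.012]))
e=lambda q:(np.array(q)-[400,0])/np.array([400/133,3])+[246,143]
p=onz(E,e([(484,472),(763,474),(472,0),(787,0)]),.016);m0=(p[0]+p[1])/2;m1=(p[2]+p[3])/2;print(p.round(4))
d=m1-m0;print("slot yaw",np.degrees(np.arctan2(d[1],d[0])),m0)
b=onz(E,e([(613,100),(648,100)]),.056);print("slot far end top",b.mean(0),b)
print("tilt",Rn.from_quat(get_obs()["ee_rot"]).as_matrix()[2])
```

```text
[[ 0.5351 -0.2707  0.036 ]
 [ 0.5582 -0.2726  0.036 ]
 [ 0.5492 -0.3402  0.036 ]
 [ 0.5262 -0.3362  0.036 ]] front [ 0.54667493 -0.27162862  0.036     ] back [ 0.53771591 -0.33823449  0.036     ] tip [ 0.56426122 -0.13264555  0.02      ]
82.33924845636292 0.0672056972911805
82.78837480693942 0.14009129729416964
82.64276837316554 0.20729559922848784
centre [ 0.54155549 -0.30968912  0.036     ] grip [ 0.54001966 -0.32110726  0.036     ] (array([-0.88, -0.02,  5.91]), np.float64(82.84))
[[ 0.5293 -0.0389  0.016 ]
 [ 0.6274 -0.032   0.016 ]
 [ 0.5185  0.1225  0.016 ]
 [ 0.6164  0.1303  0.016 ]]
slot yaw 93.86536212936495 [ 0.57838036 -0.03544208  0.016     ]
slot far end top [0.56964981 0.10029387 0.056     ] [[0.56469736 0.09989878 0.056     ]
 [0.57460226 0.10068897 0.056     ]]
tilt [ 3.41599469e-04 -1.41279706e-03 -9.99998944e-01]
```

Emit:
carry_out:
  commands:
    - [[-0.88, -0.02, 0, 0, 0, 0], [0, 0, 0.9, 0, 0, 0], [0, 0, 0.9, 0, 0, 0], [0, 0, 0.9, 0, 0, 0], [0, 0, 0.9, 0, 0, 0], [0, 0, 0.9, 0, 0, 0], [0, 0, 0.9, 0, 0, 0], [0, 0, 0.4, 0, 0, 0], [0, 0, 0.18, 0, 0, 0], [0, 0, 0, 0, 0, 0], [0, 0, 0, 0, 0, 0], [0, 0, 0, 0, 0, 0]]

```text
clock: 15.67
position: [0.5418, -0.3225, 0.0125]
ee_rot: [0.751, 0.66, 0.0, 0.002]
ft_force: [0.3, -0.7, -0.4]
grip_width: 1.0
grasp_force: 0.0
```

Emit:
carry_out:
  commands:
    - [[0, 0.02, 0.11, 0, 0, 0], [0, 0, 0, 0, 0, 0]]

```text
clock: 15.83
position: [0.5416, -0.3225, 0.0064]
ee_rot: [0.751, 0.66, 0.0, 0.001]
ft_force: [0.2, -0.1, -0.3]
grip_width: 0.998
grasp_force: 0.0
```

Emit:
carry_out:
  commands:
    - [[0, 0, 0, 0, 0, 0], [0, 0, 0, 0, 0, 0], [0, 0, 0, 0, 0, 0], [0, 0, 0, 0, 0, 0], [0, 0, 0, 0, 0, 0], [0, 0, 0, 0, 0, 0], [0, 0, 0, 0, 0, 0], [0, 0, 0, 0, 0, 0]]
  hand: 1
  force: 100

```text
clock: 16.5
position: [0.5413, -0.3222, 0.0061]
ee_rot: [0.751, 0.66, 0.0, 0.0]
ft_force: [-1.5, 0.9, 5.2]
grip_width: 0.263
grasp_force: 99.0
```

Emit:
carry_out:
  commands:
    - [[0, 0, -0.3, 0, 0, 0], [0, 0, -0.3, 0, 0, 0], [0, 0, 0, 0, 0, -0.6], [0, 0, 0, 0, 0, -0.65], [0, 0, 0, 0, 0, -0.6], [0, 0.5, 0, 0, 0, 0], [0, 0.5, 0, 0, 0, 0], [0, 0.4, 0, 0, 0, 0], [0, 0, 0, 0, 0, 0], [0, 0, 0, 0, 0, 0]]

```text
clock: 17.33
position: [0.5976, -0.3178, 0.0302]
ee_rot: [0.684, 0.73, 0.0, -0.0]
ft_force: [-1.1, 0.7, -5.0]
grip_width: 0.267
grasp_force: 98.9
```

```bash
cat >> h.py <<'E'
def slot():
    o=get_obs();T=Rn.from_quat(o["ee_rot"]).as_matrix();a=np.radians(93.9);u=np.array([np.cos(a),np.sin(a)]);n=np.array([np.sin(a),-np.cos(a)])
    r=o["position"][:2]-[.571,.0684]
    print("along %.1f lat %.1f mm z %.1f yaw %.2f"%(r@u*1e3,r@n*1e3,o["position"][2]*1e3,np.degrees(np.arctan2(T[1,0],T[0,0]))),"F along/lat/z",np.round([o["ft_force"][:2]@u,o["ft_force"][:2]@n,o["ft_force"][2]],1),"tilt",T[2].round(4),o["torque"].round(2))
E
python3 - <<'E'
from h import *
slot()
P,im=snap('wG')
# blade: bright greyish pixels just above table near predicted tip/blade line
a=np.radians(93.9);u=np.array([np.cos(a),np.sin(a)]);o=get_obs();p=o["position"]
z=p[2]-.006
pts=[[*(p[:2]+u*d),z+h] for d,h in((.06,.039),(.1,.039),(.19,.02))]
q=proj(P,pts);print(q.round(1))
for (x,y) in q:
    y=int(round(y));r=im[y,int(x)-20:int(x)+21].astype(int);s=r.max(1)-r.min(1);print(y,int(x)-20,s.tolist(),r.sum(1).tolist())
E
```

```text
along -387.1 lat 0.3 mm z 30.2 yaw 93.74 F along/lat/z [ 0.7 -1.1 -5. ] tilt [ 4.e-04  4.e-04 -1.e+00] [-0.3  -0.03 -0.08]
[[ 315.5  169.8]
 [ 314.4   17.2]
 [ 313.  -365. ]]
170 295 [49, 50, 50, 50, 50, 48, 49, 49, 48, 51, 55, 10, 8, 6, 4, 3, 5, 4, 3, 4, 3, 5, 5, 5, 4, 5, 5, 5, 6, 5, 5, 5, 5, 4, 6, 5, 5, 8, 18, 49, 49] [392, 396, 396, 393, 394, 396, 394, 398, 393, 396, 388, 430, 446, 446, 441, 446, 440, 444, 445, 440, 443, 443, 443, 440, 445, 443, 440, 440, 442, 444, 441, 444, 443, 444, 441, 443, 442, 456, 374, 264, 261]
17 294 [47, 47, 47, 49, 48, 47, 49, 51, 58, 8, 10, 8, 6, 6, 6, 6, 6, 7, 7, 7, 7, 6, 6, 6, 6, 6, 7, 7, 6, 6, 6, 7, 7, 7, 6, 8, 5, 8, 13, 31, 51] [393, 393, 393, 391, 392, 391, 391, 387, 382, 447, 446, 448, 445, 445, 447, 442, 446, 447, 446, 447, 444, 445, 445, 448, 448, 444, 447, 444, 444, 443, 448, 446, 443, 446, 444, 448, 446, 447, 469, 322, 261]
-365 293 [48, 49, 46, 50, 50, 50, 49, 49, 50, 50, 51, 58, 7, 8, 4, 6, 5, 5, 5, 6, 5, 5, 6, 5, 6, 6, 4, 4, 5, 7, 5, 4, 5, 4, 5, 5, 4, 5, 6, 11, 33] [398, 397, 398, 390, 390, 393, 391, 392, 393, 394, 392, 388, 451, 453, 449, 449, 447, 448, 447, 446, 447, 450, 446, 449, 448, 446, 445, 449, 446, 447, 447, 448, 449, 448, 447, 447, 448, 450, 450, 466, 324]
```

Emit:
carry_out:
  commands:
    - [[0.4, -0.01, 0, 0, 0, 0], [0.7, 0, 0.03, 0, 0, 0], [0.7, 0, 0.03, 0, 0, 0], [0.7, 0, 0.03, 0, 0, 0], [0.5, 0, 0.03, 0, 0, 0], [0.3, 0, 0, 0, 0, 0], [0, 0, 0, 0, 0, 0], [0, 0, 0, 0, 0, 0]]

```text
clock: 18.05
position: [0.5879, -0.1877, 0.0253]
ee_rot: [0.684, 0.729, -0.001, 0.0]
ft_force: [0.8, -1.0, -5.5]
grip_width: 0.26
grasp_force: 98.9
```

Run:
```python
from h import *
slot()
P,im=snap('wH')
a=np.radians(93.9);u=np.array([np.cos(a),np.sin(a)]);p=get_obs()["position"]
q=proj(P,[[*(p[:2]+u*.0526),p[2]-.006+.039],[*(p[:2]+u*.1),p[2]-.006+.039]]);print(q)
```

```text
along -256.7 lat -0.6 mm z 25.3 yaw 93.68 F along/lat/z [-1.1  0.7 -5.5] tilt [-1.3e-03 -2.0e-04 -1.0e+00] [-0.36 -0.   -0.01]
[[318.17909175 196.86169036]
 [317.02769595  19.47947452]]
```

Emit:
carry_out:
  commands:
    - [[0.25, 0, 0.01, 0, 0, 0], [0.25, 0, 0.01, 0, 0, 0], [0.25, 0, 0.01, 0, 0, 0], [0.25, 0, 0.01, 0, 0, 0], [0, 0, 0, 0, 0, 0]]

```text
clock: 18.52
position: [0.5856, -0.1431, 0.0234]
ee_rot: [0.683, 0.731, 0.001, -0.001]
ft_force: [1.1, 1.1, -5.0]
grip_width: 0.263
grasp_force: 98.8
```

```bash
python3 -c "
from h import *
slot()"
```

```text
along -212.0 lat 0.2 mm z 23.4 yaw 93.90 F along/lat/z [ 1.1  1.1 -5. ] tilt [ 1.6e-03  1.0e-04 -1.0e+00] [-0.23 -0.08 -0.02]
```

Emit:
carry_out:
  commands:
    - [[0.3, 0, 0.02, 0, 0, 0], [0.3, 0, 0.02, 0, 0, 0], [0.3, 0, 0.01, 0, 0, 0], [0.3, 0, 0, 0, 0, 0], [0, 0, 0, 0, 0, 0], [0, 0, 0, 0, 0, 0]]

```text
clock: 19.02
position: [0.5828, -0.0974, 0.0217]
ee_rot: [0.683, 0.73, 0.0, 0.0]
ft_force: [-0.5, 0.8, 3.0]
grip_width: 0.266
grasp_force: 99.8
```

```bash
python3 -c "
from h import *
slot()"
```

```text
along -166.2 lat 0.5 mm z 21.7 yaw 93.81 F along/lat/z [ 0.8 -0.4  3. ] tilt [ 3.e-04  7.e-04 -1.e+00] [0.41 0.06 0.01]
```

Emit:
carry_out:
  commands:
    - [[0.2, 0, 0, 0, 0, 0], [0.2, 0, 0, 0, 0, 0], [0.2, 0, 0, 0, 0, 0], [0.2, 0, 0, 0, 0, 0], [0, 0, 0, 0, 0, 0]]

```text
clock: 19.43
position: [0.5812, -0.0678, 0.022]
ee_rot: [0.684, 0.729, -0.0, 0.001]
ft_force: [0.2, -2.4, 5.8]
grip_width: 0.263
grasp_force: 100.3
```

```bash
python3 -c "
from h import *
slot()"
```

```text
along -136.5 lat 0.9 mm z 22.0 yaw 93.61 F along/lat/z [-2.4  0.   5.8] tilt [-0.0018  0.0015 -1.    ] [-0.39 -0.03 -0.11]
```

Emit:
carry_out:
  commands:
    - [[0.15, 0, 0, 0, 0, 0], [0.15, 0, 0, 0, 0, 0], [0.15, 0, 0, 0, 0, 0], [0.15, 0, 0, 0, 0, 0], [0, 0, 0, 0, 0, 0]]

```text
clock: 19.85
position: [0.5797, -0.0434, 0.0221]
ee_rot: [0.684, 0.729, 0.0, 0.001]
ft_force: [-0.1, -0.8, 6.5]
grip_width: 0.265
grasp_force: 100.5
```

```bash
python3 -c "
from h import *
slot()"
```

```text
along -112.1 lat 1.1 mm z 22.1 yaw 93.63 F along/lat/z [-0.8 -0.1  6.5] tilt [-9.0e-04  1.5e-03 -1.0e+00] [ 0.12 -0.01 -0.11]
```

Emit:
carry_out:
  commands:
    - [[0.06, 0, 0, 0, 0, 0], [0.06, 0, 0, 0, 0, 0], [0, 0, 0, 0, 0, 0], [0, 0, 0, 0, 0, 0]]

```text
clock: 20.18
position: [0.5795, -0.0394, 0.0221]
ee_rot: [0.685, 0.729, 0.0, 0.001]
ft_force: [-1.0, -2.4, 7.7]
grip_width: 0.259
grasp_force: 100.7
```

Run:
```python
from h import *
slot()
a=camera("scene");save("s1",a);S=camera_params("scene");b=cv2.imread("pics/scene0.png")[:,:,::-1]
u=proj(S,[[.571,.0684,.146],[.571,.0684,.155],[.571,.0684,.110],[.571,.0684,.119],[.571,.0684,.102]]);print(u.round(1))
c=int(round(u[0,0]))
for y in range(235,290): print(y,a[y,c-1:c+2].mean(0).round().astype(int).tolist(),end=' ')
```

```text
along -108.1 lat 1.1 mm z 22.1 yaw 93.59 F along/lat/z [-2.4 -1.2  7.7] tilt [-0.0011  0.0015 -1.    ] [-0.41 -0.01 -0.03]
[[351.5 254.7]
 [351.8 251.5]
 [350.5 266.8]
 [350.7 263.8]
 [350.3 269.4]]
235 [185, 185, 131] 236 [186, 184, 129] 237 [185, 179, 128] 238 [185, 177, 126] 239 [184, 177, 124] 240 [186, 176, 126] 241 [186, 174, 124] 242 [186, 177, 125] 243 [186, 177, 123] 244 [183, 170, 119] 245 [186, 170, 119] 246 [184, 165, 118] 247 [180, 166, 123] 248 [172, 163, 136] 249 [168, 160, 149] 250 [160, 153, 151] 251 [154, 148, 148] 252 [139, 132, 133] 253 [113, 111, 108] 254 [92, 89, 87] 255 [83, 83, 79] 256 [83, 82, 81] 257 [80, 80, 78] 258 [73, 74, 71] 259 [66, 64, 57] 260 [59, 59, 51] 261 [56, 58, 48] 262 [55, 54, 47] 263 [59, 57, 47] 264 [54, 53, 46] 265 [58, 58, 51] 266 [59, 59, 51] 267 [60, 60, 51] 268 [57, 56, 49] 269 [73, 71, 64] 270 [92, 89, 85] 271 [104, 99, 96] 272 [93, 91, 86] 273 [91, 88, 83] 274 [92, 88, 86] 275 [109, 105, 103] 276 [127, 122, 119] 277 [120, 115, 115] 278 [96, 94, 90] 279 [82, 79, 74] 280 [77, 75, 70] 281 [82, 79, 74] 282 [82, 77, 74] 283 [83, 80, 75] 284 [80, 78, 75] 285 [78, 75, 71] 286 [79, 78, 72] 287 [81, 78, 75] 288 [91, 88, 84] 289 [114, 110, 109]
```

Emit:
carry_out:
  commands:
    - [[0, 0, 0, 0, 0, 0], [0, 0, 0, 0, 0, 0], [0, 0, 0, 0, 0, 0], [0, 0, 0, 0, 0, 0], [0, 0, 0, 0, 0, 0], [0, 0, 0, 0, 0, 0], [0, 0, -0.4, 0, 0, 0], [0, 0, -0.9, 0, 0, 0], [0, 0, -0.9, 0, 0, 0], [0, 0, -0.9, 0, 0, 0], [0, 0, -0.9, 0, 0, 0], [0, 0, -0.9, 0, 0, 0], [0, 0, -0.4, 0, 0, 0], [0, 0, 0, 0, 0, 0], [0, 0, 0, 0, 0, 0]]
  hand: -1

```text
clock: 21.48
position: [0.579, -0.0382, 0.2339]
ee_rot: [0.684, 0.729, 0.0, 0.001]
ft_force: [1.0, -0.7, -1.4]
grip_width: 0.998
grasp_force: 0.0
```

Run:
```python
from h import *
slot()
P,im=snap('wI')
# dot on head top, tracked in wE and wI: two-pose triangulation of height with known xy
def dot(im,P,z):
    x,y=proj(P,[.571,.0684,z])[0].astype(int);print("pred",x,y)
    x0,y0=max(0,x-40),max(0,y-45)
    s=im[y0:y+50,x0:x+40].astype(int);m=(s.sum(2)>330).astype(np.uint8)
    n,l,st,c=cv2.connectedComponentsWithStats(m)
    return [(st[i].tolist(),(c[i]+[x0,y0]).round(1).tolist()) for i in range(1,n) if 120<st[i,4]<1500]
E=pickle.load(open("pics/wE.pkl","rb"));e=cv2.imread("pics/wE.png")[:,:,::-1]
print("E",dot(e,E,.15));print("I",dot(im,P,.158))
for z in (.146,.15,.155,.16,.165): print(z,proj(E,[.571,.0684,z]).round(1),proj(P,[.571,.0684,z]).round(1))
# drift handle (dark) front edge
g=im.astype(int).sum(2);q=proj(P,[[.579,-.0394+.0126,.052],[.5765,.013,.055]]).round(0);print(q)
```

```text
along -106.9 lat 0.7 mm z 233.9 yaw 93.67 F along/lat/z [-0.8  1.  -1.4] tilt [-7.0e-04  1.5e-03 -1.0e+00] [ 0.01 -0.01 -0.01]
pred 321 245
E [([15, 11, 9, 37, 185], [299.9, 229.4]), ([59, 12, 9, 36, 156], [343.8, 229.7]), ([29, 36, 25, 23, 461], [321.9, 247.0])]
pred 318 59
I [([37, 0, 10, 15, 147], [319.6, 21.0]), ([27, 34, 29, 32, 744], [318.8, 63.5]), ([63, 34, 9, 43, 237], [344.5, 69.6]), ([11, 37, 11, 45, 263], [294.0, 72.5])]
0.146 [[321.4 243.4]] [[318.4  63.5]]
0.15 [[321.5 245.3]] [[318.3  62.3]]
0.155 [[321.5 247.7]] [[318.3  60.8]]
0.16 [[321.5 250.2]] [[318.2  59.1]]
0.165 [[321.5 252.9]] [[318.1  57.4]]
[[322. 199.]
 [322. 153.]]
```

Emit:
carry_out:
  commands:
    - [[0.67, -0.02, 0.02, 0, 0, 0], [0.67, 0, 0.02, 0, 0, 0], [0.67, 0, 0.02, 0, 0, 0], [0.67, 0, 0.02, 0, 0, 0], [0, 0, 0, 0, 0, -0.15], [0, 0, 0, 0, 0, 0], [0, 0, 0, 0, 0, 0], [0, 0, 0, 0, 0, 0]]

```text
clock: 22.2
position: [0.5709, 0.0672, 0.2292]
ee_rot: [0.679, 0.734, -0.001, -0.0]
ft_force: [-0.1, -0.4, -0.3]
grip_width: 1.005
grasp_force: 0.0
```

Run:
```python
from h import *
slot()
P,im=snap('wJ')
E=pickle.load(open("pics/wE.pkl","rb"));e=cv2.imread("pics/wE.png")[:,:,::-1]
for I,Q in((e,E),(im,P)):
    s=I[190:320,270:375].astype(int);m=(s.sum(2)>330).astype(np.uint8)
    n,l,st,c=cv2.connectedComponentsWithStats(m)
    print([(st[i].tolist(),(c[i]+[270,190]).round(1).tolist()) for i in range(1,n) if 80<st[i,4]<1500], proj(Q,[[.571,.0684,z] for z in(.146,.155)]).round(1).tolist(), (-np.array(Q["R"]).T@Q["t"]).round(4))
```

```text
along -1.2 lat -0.2 mm z 229.2 yaw 94.46 F along/lat/z [-0.4 -0.1 -0.3] tilt [-4.0e-04 -1.3e-03 -1.0e+00] [-0.06 -0.01 -0.02]
[([100, 0, 5, 70, 233], [372.6, 230.9]), ([0, 2, 39, 128, 565], [278.1, 290.5]), ([26, 21, 9, 37, 185], [299.9, 229.4]), ([70, 22, 9, 36, 156], [343.8, 229.7]), ([40, 46, 25, 23, 461], [321.9, 247.0])] [[321.4, 243.4], [321.5, 247.7]] [0.5649 0.139  0.3735]
[([0, 0, 39, 130, 650], [278.7, 290.2]), ([101, 0, 4, 70, 177], [373.0, 232.9]), ([30, 10, 45, 14, 106], [321.5, 204.0]), ([69, 22, 11, 35, 197], [344.2, 229.4]), ([25, 24, 8, 35, 163], [298.6, 231.4]), ([39, 50, 26, 25, 493], [321.7, 252.1])] [[321.1, 242.6], [321.0, 246.9]] [0.5663 0.1381 0.3718]
```

```bash
python3 -c "
from h import *
print(hand_in())"
```

```text
the job is handed in; nothing more can be done
None
```

I've handed the job in: I seated and twisted home the flat-headed arbor, then drove the drift in from the flared-cheek side and left it there; measurements put the flange about 9 mm up (camera estimates 6–12 mm), and no verdict came back.

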